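# Lock the cap of the swivel post with a holding key

### The job

The silver swivel post on the ledge spins freely together with its locknut cap, so it must be held: set the wide U-shaped steel key fully down over the post's side arm and the fixed lug beside it (the narrow clip is too small). Then twist the cap clockwise, seen from above, until its grip bar lies in line with the side arm, and leave the key in place.

Things in the scene. Friction and masses are not known exactly. Their poses are not given: they have to be found in the camera images.
- key: Wide steel key, 250 g: an upside-down U standing on two prongs, grip tab on top. Origin: centre of its underside, z up. 30 mm long in x. Prongs at y +-20 to +-29 mm (gap 40, overall 58), z 0 to 30; bridge z 30 to 40; tab z 40 to 76, 12 thick along y: grasp it from above, closing along y. Same under a half turn. The lookalike clip has a 14 mm gap; the two may swap places.
- hold (a point): Point fixed on the stand, 46 mm above the ledge, mid-way over arm and lug, 95 mm from the post axis; x points outward from the post along the arm. Arm: 12 mm wide, centred at y = -7 mm, reaching x = +25; lug: fixed block 20 x 12 mm, centred at y = +7. Both tops at z = 0. Key centred here, its x along this x, rests on the tops, underside at z = -30 mm.
- bar (a point): Point on the post's axis in the cap's grip bar, 98 mm above the ledge; x along the bar, z up. Bar: 44 mm long, 14 mm thick, standing from 74 to 110 mm above the ledge on a round collar 46 mm across. Grasp across its thickness from above.
- cap (a joint): Turn of cap relative to post and arm, rad, positive clockwise from above; 0 = bar in line with arm (either end); starts -1.1 to -0.8. Stiff (0.2 N m), stays where left. Unheld, the post (0.02 N m, free to turn clockwise) turns with it and this does not change; with the key on, post and arm first follow by up to 0.15 rad of play, then stop.
Things that resemble listed ones, but are neither listed nor needed, are in the scene too. What is shaped like the key but red is not meant. Of the things that look like the part that bears hold, the larger one is meant.

How it is judged (in metres and radians):
On the way, in this order (a step that is already met when the one before it is completed fails the run):
1. the wide key is seated over the arm and the lug, the cap not yet turned (x of key in the frame of hold between -0.02 and 0.02 m and y of key in the frame of hold between -0.015 and 0.015 m and z of key in the frame of hold between -0.038 and -0.022 m and angle between key's own z axis and vertical below 0.17 rad and value of joint cap below -0.5 rad), for 0.2 s.
2. the cap's grip bar is in line with the arm, the key still seated (value of joint cap between -0.3 and 0.3 rad and x of key in the frame of hold between -0.02 and 0.02 m and y of key in the frame of hold between -0.015 and 0.015 m and z of key in the frame of hold between -0.038 and -0.022 m and angle between key's own z axis and vertical below 0.17 rad), for 0.2 s.
At the end, for the whole second after the job is handed in: Wide key fully down over arm and lug: in the frame of hold its origin within 20 mm in x, 15 mm in y, at z -38 to -22 mm, upright within 10 degrees, at rest; the cap's bar within 0.3 rad (17 degrees) of the arm's line (all of step 2 and linear speed of key below 0.02 m/s); the robot touches nothing.
It also fails if it takes over 45 s, if anything falls off the work surface, if the arm or the gripper's body presses on something with over 40 N, if the wrist force passes 120 N, or if a joint passes its speed limit or range.

### The arm

A 6-joint arm with a two-finger parallel gripper is mounted at the origin on the work surface. World frame = base frame: x ahead of the robot, y to its left, z up, the work surface at z = 0. Lengths are in m, angles in degrees, forces in N, time in s.
With the tool pointing down it reaches from about 0.4 to 0.825 m from the base axis. Payload 7 kg.
Tool frame: the origin (TCP) lies midway between the tips of the shut fingers; the grasp point (between the pads) lies 19 mm behind it; z points along the fingers, y is the line along which they close (so a half turn about z gives the same grasp; the last joint's range is limited). The gripper opens to 88 mm and grips with 3 to 60 N. Pads are 19 mm wide; open, the fingers measure 130 mm over their backs; the gripper's body (78 mm by 193 mm) begins 47 mm behind the grasp point.
Start: joints at [-50.128, 20.546, 0.682, 0, -70.136, -16.507], TCP at [0.268, -0.62, 0.227] pointing down, gripper open.
Joint ranges: [-176.03, 176.03], [-82.01, 121.73], [-58.28, 71.71], [-173.87, 95.51], [-174.79, -0.11], [-173.66, 173.66]. Speed limits (degrees/s): [136.94, 136.94, 172.46, 180, 180, 180].

### API

Orientations are given as [roll, pitch, yaw] about the fixed x, y, z axes, in that order (R = Rz(yaw) Ry(pitch) Rx(roll)).
In Python, from plant import telemetry, viewer, workorder gives the robot as it stands. The module is installed in compiled form; this text tells all that it offers.
- The arm moves only by the tool carry_out, never from a script. Its argument "rows" is a list of rows, each a list of 6 numbers: the shift along the tool's x, y, z in m, then the turn, a rotation vector about the tool's x, y, z in rad. In form: [[tx, ty, tz, ax, ay, az], ...]. A call has 1 to 8 rows; each row is the pose to reach, as a shift and turn from the pose commanded when the call began, along the tool's axes at that moment; what a row does not reach only later rows make up. A row lasts 1/8 s, in which the tool goes at most 62.5 mm and 10.7 degrees, less where a joint would pass 70% of its speed; a pose out of reach is approached as far as the arm can. A call with a gripper value outside its range is refused whole. "grip" is the gripper's target within -1 to 1 (fully open at 1, half-way at 0, shut at -1), set as the call begins (left out, the last holds). The fingers move at their own pace and stop on an object; the grip force is fixed at half the most. Time passes only in rows, so rows that repeat a pose let the fingers close. It gives the time, the measured TCP pose, the force, the opening and the grip force at its end, in the units of the state.
- telemetry.get_obs(): the state, without advancing time (a new reading comes with each control period).
- viewer.snapshot(name): name is "side" or "top" or "wrist"; returns the picture (420x560x3 uint8, red, green, blue); there is no depth.
- viewer.camera_info(name): a dict with "intrinsics" (3x3 intrinsics, pixels), "extrinsics" (4x4, takes a point from camera to world coordinates); the wrist camera has in their place "tool_from_camera" (4x4, takes a point from camera to tool coordinates, whose origin is the TCP and whose axes are the flange's). Camera axes: x right, y down, z forward; pixel columns grow to the right and rows downward; lengths in m; the calibration is good to about 2 mm. A picture is of the moment at which its call begins: read the wrist's pose just before it. camera_info takes no time and is no camera call.
- workorder.close_job(): hands the job in; it is judged then, once.
The state is a dict: "clock": time; "joint_pos": joint angles; "qvel": joint speeds; "tau": joint torques, N m; "tool_pos": TCP position; "orientation": TCP orientation; "force": force on the tool from outside, world axes, zero at the start; "moment": the same for the moment, N m; "opening": finger opening in m; "gripper_force": force on a finger pad.
Only numpy, scipy, OpenCV 4.12 (cv2) and the standard library are available. Lean on these libraries where they do the work, as an engineer would, in place of code of your own. Each camera call takes 0.05 s, during which the arm holds its last target. There are 200 camera calls.

## Working session

There is one attempt and no reset: what is moved stays moved. The work goes in short steps, Python scripts to look and compute and a tool call to move; the robot and the scene stay as the last step left them, time stands still between calls to the robot, and variables do not carry over. Pictures are saved under pics/ and viewed, at most 10 in all, crops included, and the job is handed in when it is done.

Besides the shell and the picture viewer there is one more tool, called by a JSON object that holds its "method" and its "body". carry_out: Moves the arm, as the interface text tells. Its arguments: {"type":"object","properties":{"rows":{"type":"array"},"grip":{"type":"number"}},"required":["rows"]}

```bash
mkdir -p pics
cat > h.py <<'E'
import numpy as np, cv2
from scipy.spatial.transform import Rotation as R
from plant import telemetry, viewer, workorder
def pose():
    o=telemetry.get_obs(); T=np.eye(4)
    T[:3,:3]=R.from_euler('xyz',o['orientation'],degrees=True).as_matrix(); T[:3,3]=o['tool_pos']; return T,o
def snap(n,f=None):
    T,o=pose(); im=viewer.snapshot(n)
    if f: cv2.imwrite('pics/'+f,im[:,:,::-1])
    i=viewer.camera_info(n)
    return im,np.array(i['intrinsics']),(T@np.array(i['tool_from_camera']) if n=='wrist' else np.array(i['extrinsics']))
def onplane(K,E,uv,z):
    d=E[:3,:3]@np.linalg.solve(K,[uv[0],uv[1],1.]); c=E[:3,3]
    return c+d*(z-c[2])/d[2]
def proj(K,E,p):
    q=np.linalg.inv(E)@np.append(p,1); q=K@q[:3]; return q[:2]/q[2]
E
python3 - <<'E'
from h import *
a=snap('top','top0.png');b=snap('side','side0.png')
np.set_printoptions(suppress=True,precision=3)
print(a[1],a[2],b[1],b[2]);print(telemetry.get_obs()); print(viewer.camera_info('wrist'))
E
```

```text
[[425.175   0.    280.497]
 [  0.    425.175 214.358]
 [  0.      0.      1.   ]] [[-0.019 -0.995  0.095  0.412]
 [-1.     0.02   0.008 -0.065]
 [-0.01  -0.094 -0.995  0.916]
 [ 0.     0.     0.     1.   ]] [[524.062   0.    279.336]
 [  0.    524.062 208.365]
 [  0.      0.      1.   ]] [[-0.946 -0.169  0.278  0.195]
 [-0.325  0.51  -0.797  0.753]
 [-0.007 -0.844 -0.537  0.625]
 [ 0.     0.     0.     1.   ]]
{'clock': 0.1, 'joint_pos': array([-50.128,  20.587,   0.64 ,  -0.019, -70.138, -16.507]), 'qvel': array([-0.046, -0.083,  0.202,  0.029, -0.041,  0.034]), 'tau': array([ -0.001, -58.416,  29.375,   7.016,   0.01 ,  -0.   ]), 'tool_pos': array([ 0.268, -0.619,  0.226]), 'orientation': array([ 179.914,   -0.006, -156.642]), 'force': array([0.145, 0.196, 0.61 ]), 'moment': array([ 0.032,  0.006, -0.015]), 'gripper_force': 0.0, 'opening': 0.0873444688071626}
{'intrinsics': array([[344.194,   0.   , 276.414],
       [  0.   , 344.194, 217.356],
       [  0.   ,   0.   ,   1.   ]]), 'tool_from_camera': array([[-0.001, -0.962, -0.273,  0.073],
       [ 1.   , -0.001, -0.   , -0.   ],
       [ 0.   , -0.273,  0.962, -0.157],
       [ 0.   ,  0.   ,  0.   ,  1.   ]])}
```

View pics/top0.png

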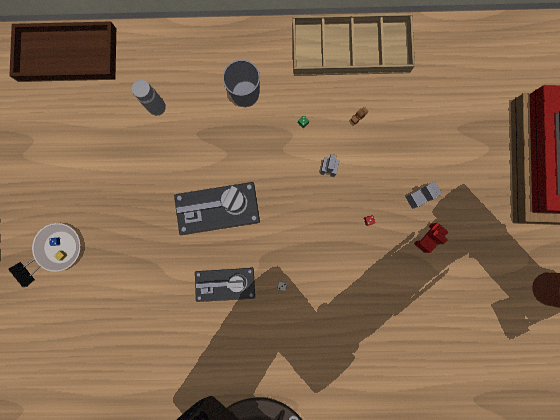

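View pics/side0.png

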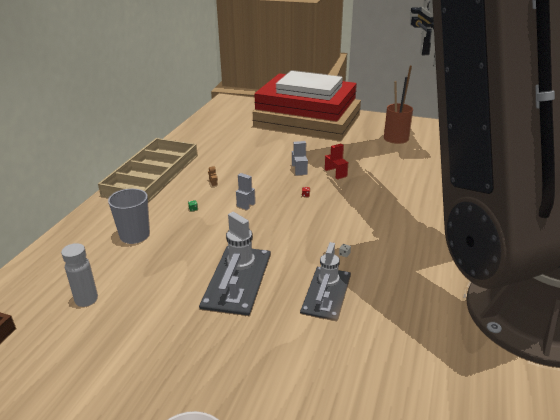

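The larger stand is at top (217,208), with its post at about (234,200) and the arm reaching left to (178,210). The grey U-shapes are at (423,195) and (330,165), and the red decoy at (433,237). I'll enlarge these parts.

Run:
```python
import cv2,numpy as np
t=cv2.imread('pics/top0.png');s=cv2.imread('pics/side0.png')
r=lambda im,x,y,w,h:cv2.resize(im[y:y+h,x:x+w],(400,300),interpolation=cv2.INTER_CUBIC)
cv2.imwrite('pics/c1.png',np.vstack([np.hstack([r(t,165,165,100,75),r(t,300,140,150,112)]),np.hstack([r(s,195,200,148,111),r(s,225,130,100,75)])]))
```

```text
(no output)
```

View pics/c1.png

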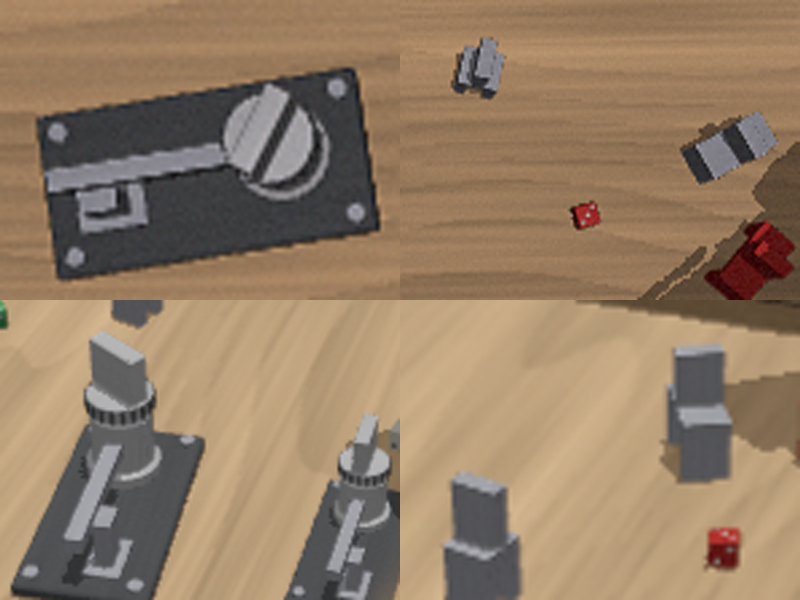

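The wide key is the one at top pixel (423,195); the unit at (330,165) is the narrow clip. The bar stands about 60° off the arm, and the lug is just below the arm in the top view. Next I'll triangulate.

Run:
```python
from h import *
np.set_printoptions(suppress=True,precision=4)
T=viewer.camera_info('top');S=viewer.camera_info('side')
kt,et,ks,es=[np.array(x) for x in (T['intrinsics'],T['extrinsics'],S['intrinsics'],S['extrinsics'])]
def tri(a,b):
    P=lambda k,e:k@np.linalg.inv(e)[:3]
    X=cv2.triangulatePoints(P(kt,et),P(ks,es),np.array(a,float),np.array(b,float)).ravel();return X[:3]/X[3]
print('armtip',tri((176.8,210.2),(223.1,287.7)))
print('platecorner far-left(BL top)',tri((165+57/4,165+132/4),(195+30/2.703,200+271/2.703)))
print('plate screw',tri((165+336/4,165+88/4),(195+187/2.703,200+139/2.703)))
print('tipinner',[onplane(kt,et,p,.06) for p in ((176.8,210.2),(221.3,203))])
# key
for z in(.04,.05):print('key',onplane(kt,et,(423.7,196),z))
print('cap',onplane(kt,et,(165+268/4,165+140/4),.09))
t=pose()[0];print(t)
```

```text
armtip [0.5055 0.1555 0.0448]
platecorner far-left(BL top) [0.5369 0.1594 0.0109]
plate screw [ 0.5187 -0.001   0.0108]
tipinner [array([0.506 , 0.1524, 0.06  ]), array([0.5189, 0.0619, 0.06  ])]
key [ 0.5273 -0.3551  0.04  ]
key [ 0.526  -0.3518  0.05  ]
cap [0.5206 0.0364 0.09  ]
[[-0.918  -0.3965 -0.0007  0.2675]
 [-0.3965  0.918   0.0013 -0.6193]
 [ 0.0001  0.0015 -1.      0.2257]
 [ 0.      0.      0.      1.    ]]
```

{"method": "carry_out", "body": {"rows": [[-0.343,0.151,0.02,0,0,0],[-0.343,0.151,0.02,0,0,0],[-0.343,0.151,0.02,0,0,0],[-0.343,0.151,0.02,0,0,0],[-0.343,0.151,0.02,0,0,0],[-0.343,0.151,0.02,0,0,0],[-0.343,0.151,0.02,0,0,0],[-0.343,0.151,0.02,0,0,0]], "grip": 1}}

```text
clock: 1.1
tool_pos: [0.5226, -0.3445, 0.2061]
orientation: [180.0, -0.0, -156.6]
force: [-0.4, -0.2, -0.9]
opening: 0.0877
gripper_force: 0.0
```

Run:
```python
from h import *
np.set_printoptions(suppress=True,precision=4)
im,K,E=snap('wrist','w1.png');print(E, pose()[0]);np.savez('w1.npz',K=K,E=E)
```

```text
[[-0.3968  0.8833  0.2499  0.4556]
 [ 0.9179  0.3816  0.1085 -0.3737]
 [ 0.0005  0.2724 -0.9622  0.3636]
 [ 0.      0.      0.      1.    ]] [[-0.918  -0.3965 -0.0007  0.5222]
 [-0.3965  0.918   0.0002 -0.3452]
 [ 0.0006  0.0005 -1.      0.2063]
 [ 0.      0.      0.      1.    ]]
```

View pics/w1.png

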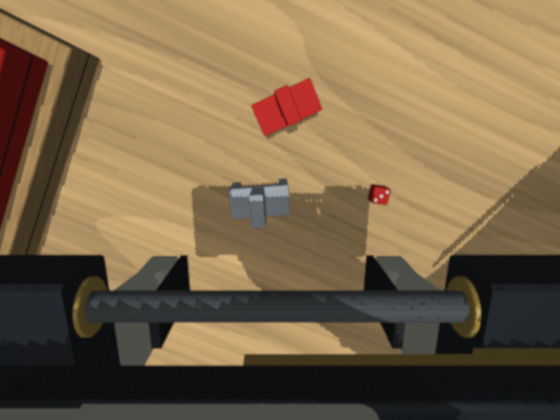

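The wide key is at (230–289, 185–227) with its tab top ending at about (257,227), nearly square to the tool. The red decoy is at (286,107).

Run:
```python
from h import *
np.set_printoptions(suppress=True,precision=4)
im=cv2.imread('pics/w1.png');d=np.load('w1.npz');K,E=d['K'],d['E']
sub=im[175:235,222:300].astype(int)
# grey/blueish: b>=r ; print brightness classes
g=sub.mean(2);m=(sub[:,:,0]>=sub[:,:,2]-3)&(g>60)
for r in range(0,60,2):print(175+r,''.join('.' if not m[r,c] else str(min(9,int(g[r,c]//22))) for c in range(78)))
```

```text
175 ..............................................................................
177 ..............................................................................
179 ..............................................................................
181 ..........................................................333333..............
183 ..............3333........................................333333..............
185 ...........3333222.............................444444444445555556.............
187 .........333333333333444444444333333333334566666777777777777777776............
189 .......34556666666666777777765333333333234577777777777777777777776............
191 .......45677777777777777777764322232333233567777777777777777777776............
193 .......45677777777777777777643333333333333467777777777777777777777............
195 .......445677777776677777666555555666665434566777667776677666766665...........
197 .......44455555555445555555677777777777754344555555555445544455444............
199 ........44444444444444444445677677777777643444444444444444444444444...........
201 ........444444444
[... 689 characters left out ...]
33..................................
219 ..............................4444444444443...................................
221 ..............................4444444444443...................................
223 ..............................4444444444444...................................
225 ..............................4444444444444...................................
227 ...............................444444.........................................
229 ..............................................................................
231 ..............................................................................
233 ..............................................................................
```

Run:
```python
from h import *
np.set_printoptions(suppress=True,precision=4)
d=np.load('w1.npz');K,E=d['K'],d['E'];T=pose()[0]
B=[onplane(K,E,p,.04) for p in ((229.5,189),(287.5,187.5),(289.3,214.5),(231.5,217))]
A=[onplane(K,E,p,.076) for p in ((249.5,195.5),(262,195),(265,226.5),(252,227.5))]
for n,C in(('bridge',B),('tab',A)):
    C=np.array(C);c=C.mean(0);y=C[1]-C[0]+C[2]-C[3];x=C[0]-C[3]+C[1]-C[2]
    print(n,c,'len',np.linalg.norm(y)/2,np.linalg.norm(x)/2,'yang',np.degrees(np.arctan2(y[1],y[0])),'xang+90',np.degrees(np.arctan2(x[1],x[0])),
     'tool frame',(np.linalg.inv(T)@np.append(c,1))[:3])
print(pose()[0])
```

```text
bridge [ 0.5321 -0.3583  0.04  ] len 0.055926193876233446 0.02727338657208837 yang 115.41101154431466 xang+90 -153.56488685155088 tool frame [-0.004  -0.0161  0.1663]
tab [ 0.5319 -0.3587  0.076 ] len 0.011048765979695466 0.02843074861346188 yang 116.87675670751867 xang+90 -152.70791874075317 tool frame [-0.0036 -0.0164  0.1303]
[[-0.918  -0.3965 -0.0007  0.5222]
 [-0.3965  0.918   0.0002 -0.3452]
 [ 0.0006  0.0005 -1.      0.2063]
 [ 0.      0.      0.      1.    ]]
```

{"method": "carry_out", "body": {"rows": [[-0.004,-0.016,0.05,0,0,-0.045],[-0.004,-0.016,0.1,0,0,-0.045],[-0.004,-0.016,0.14,0,0,-0.045],[-0.004,-0.016,0.16,0,0,-0.045],[-0.004,-0.016,0.16,0,0,-0.045]]}}

```text
clock: 1.78
tool_pos: [0.5305, -0.3589, 0.0448]
orientation: [179.9, -0.2, -154.2]
force: [-1.1, -0.9, 0.9]
opening: 0.0878
gripper_force: 0.0
```

{"method": "carry_out", "body": {"rows": [[0,0,0,0,0,0],[0,0,0,0,0,0],[0,0,0,0,0,0],[0,0,0,0,0,0],[0,0,0,0,0,0],[0,0,0,0,0,0]], "grip": -1}}

```text
clock: 2.52
tool_pos: [0.5327, -0.358, 0.0466]
orientation: [180.0, 0.0, -154.1]
force: [-0.1, -0.1, 0.7]
opening: 0.0332
gripper_force: 0.0
```

{"method": "carry_out", "body": {"rows": [[0,0,0,0,0,0],[0,0,0,0,0,0],[0,0,0,0,0,0],[0,0,0,0,0,0],[0,0,0,0,0,0]]}}

```text
clock: 3.15
tool_pos: [0.5326, -0.358, 0.0464]
orientation: [180.0, -0.0, -154.1]
force: [1.2, -0.0, -1.5]
opening: 0.0117
gripper_force: 30.0
```

{"method": "carry_out", "body": {"rows": [[0,0,-0.06,0,0,0],[0,0,-0.12,0,0,0],[-0.02,0.05,-0.16,0,0,-0.1],[-0.045,0.11,-0.18,0,0,-0.25],[-0.07,0.17,-0.204,0,0,-0.4],[-0.095,0.225,-0.204,0,0,-0.55],[-0.12,0.28,-0.204,0,0,-0.7],[-0.14,0.335,-0.204,0,0,-0.85]]}}

```text
clock: 4.15
tool_pos: [0.5121, -0.0012, 0.2507]
orientation: [-180.0, 0.0, -105.1]
force: [1.4, 0.6, -2.0]
opening: 0.0118
gripper_force: 30.0
```

Run:
```python
from h import *
np.set_printoptions(suppress=True,precision=4)
T,o=pose();print(T,o['joint_pos'],o['orientation'],o['opening'],o['gripper_force'])
th=np.radians(-81.9);G=np.eye(4);G[:3,:3]=R.from_euler('xyz',[180,0,-81.9],degrees=True).as_matrix();G[:3,3]=[.4975,.165,.25]
D=np.linalg.inv(T)@G;print(D[:3,3],R.from_matrix(D[:3,:3]).as_rotvec())
```

```text
[[-0.2601 -0.9656  0.0003  0.5121]
 [-0.9656  0.2601  0.0004 -0.0012]
 [-0.0004 -0.0002 -1.      0.2507]
 [ 0.      0.      0.      1.    ]] [ 21.8469   4.1444 -17.3792  -0.0147 -68.4536 -36.9192] [-179.99      0.0246 -105.0777] 0.01184919921493233 29.96940940618515
[-0.1567  0.0574  0.0007] [-0.0003  0.0004 -0.4045]
```

{"method": "carry_out", "body": {"rows": [[-0.05,0.02,0,0,0,-0.14],[-0.1,0.04,0,0,0,-0.28],[-0.157,0.057,0,0,0,-0.405],[-0.157,0.057,0,0,0,-0.405],[-0.157,0.057,0,0,0,-0.405],[-0.157,0.057,0,0,0,-0.405]]}}

```text
clock: 4.9
tool_pos: [0.4992, 0.1623, 0.2505]
orientation: [180.0, -0.0, -82.2]
force: [-0.2, -0.0, -2.3]
opening: 0.0116
gripper_force: 30.0
```

Run:
```python
from h import *
np.set_printoptions(suppress=True,precision=4)
im,K,E=snap('wrist','w2.png');print(E, pose()[0]);np.savez('w2.npz',K=K,E=E,T=pose()[0])
c=cv2.imread('pics/w2.png');cv2.imwrite('pics/w2z.png',cv2.resize(c[0:225,130:430],(800,600),interpolation=cv2.INTER_CUBIC))
```

```text
[[-0.991  -0.1288 -0.0377  0.5099]
 [-0.1342  0.9532  0.2708  0.0894]
 [ 0.0011  0.2734 -0.9619  0.4079]
 [ 0.      0.      0.      1.    ]] [[ 0.1348 -0.9909 -0.0001  0.4993]
 [-0.9909 -0.1348 -0.      0.1622]
 [ 0.      0.0001 -1.      0.2506]
 [ 0.      0.      0.      1.    ]]
```

View pics/w2z.png

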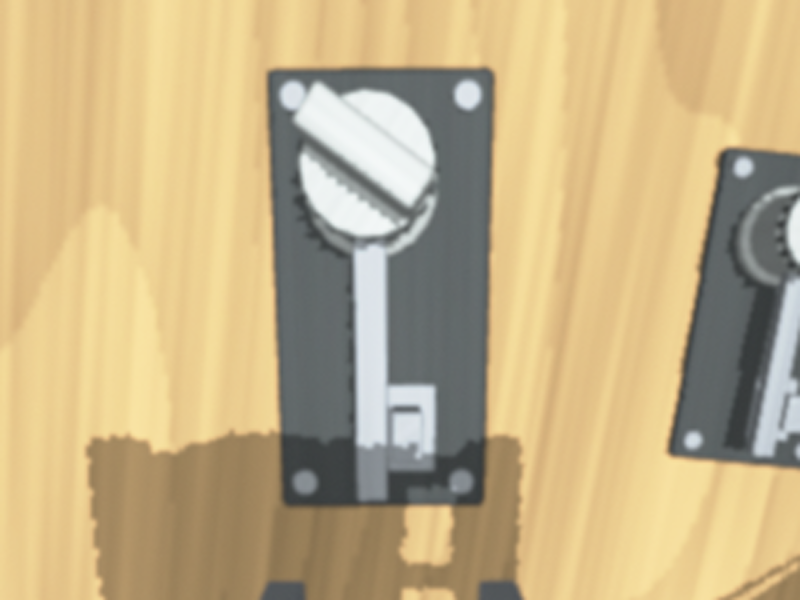

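The crop shows the arm top running from (370,248) to its tip at (372,500), and the lug to the right of it at (407,430). The bar's top runs from (308,103) to (425,192), and the held key's prongs show at the bottom edge.

Run:
```python
from h import *
np.set_printoptions(suppress=True,precision=4)
d=np.load('w2.npz');K,E,T=d['K'],d['E'],d['T'];f=lambda x,y:(130+x/2.667,y/2.667)
S=viewer.camera_info('side');ks,es=np.array(S['intrinsics']),np.array(S['extrinsics'])
P=lambda k,e:k@np.linalg.inv(e)[:3]
X=cv2.triangulatePoints(P(K,E),P(ks,es),np.array(f(372.5,500)),np.array((223.1,287.7))).ravel();print('tip tri',X[:3]/X[3])
for z in (.046,.057):
    a,b=onplane(K,E,f(370.5,250),z),onplane(K,E,f(373,500),z)
    x=(b-a)/np.linalg.norm(b-a);y=np.cross([0,0,1],x)
    l=onplane(K,E,f(407,435),z); h=b-.025*x+.007*y
    print(z,'tip',b,'hold',h,'xang',np.degrees(np.arctan2(x[1],x[0])),'lug in hold',(l-h)@x,(l-h)@y,'axis',h-.095*x, 'arm through axis',h-.095*x-.007*y,
    'width',np.linalg.norm(onplane(K,E,f(358,500),z)-onplane(K,E,f(388,500),z)))
    p=np.linalg.inv(T)@np.append(h,1);print('tool',p)
    zb=z+.064
    c=[onplane(K,E,f(*q),zb) for q in ((318,83),(294,120),(411,209),(435,172))]
    m=np.mean(c,0);v=c[3]-c[0]+c[2]-c[1];print('bar',m,'len',np.linalg.norm(v)/2,'ang',np.degrees(np.arctan2(v[1],v[0])))
```

```text
tip tri [0.5042 0.1579 0.0468]
0.046 tip [0.507  0.1594 0.046 ] hold [0.5036 0.1336 0.046 ] xang 97.97769681998909 lug in hold -0.0008031469670621987 0.006591551460656385 axis [0.5168 0.0396 0.046 ] arm through axis [0.5237 0.0405 0.046 ] width 0.011998365759384268
tool [ 0.0289 -0.0004  0.2046  1.    ]
bar [0.5236 0.0416 0.11  ] len 0.04226747874801692 ang 152.6859388054373
0.057 tip [0.5071 0.1572 0.057 ] hold [0.5037 0.1315 0.057 ] xang 97.97769681998908 lug in hold -1.8806043562798126e-05 0.006178407667069952 axis [0.5169 0.0374 0.057 ] arm through axis [0.5238 0.0384 0.057 ] width 0.011633650196115503
tool [ 0.031  -0.0002  0.1936  1.    ]
bar [0.5231 0.0433 0.121 ] len 0.04070662339339457 ang 152.6859388054373
```

{"method": "carry_out", "body": {"rows": [[0.029,0,0.05,0,0,0],[0.029,0,0.1,0,0,0],[0.029,0,0.14,0,0,0],[0.029,0,0.165,0,0,0],[0.029,0,0.18,0,0,0],[0.029,0,0.18,0,0,0],[0.029,0,0.18,0,0,0]]}}

```text
clock: 5.82
tool_pos: [0.5041, 0.1348, 0.0716]
orientation: [-179.9, 0.0, -82.2]
force: [0.1, 0.4, -1.9]
opening: 0.0115
gripper_force: 30.0
```

{"method": "carry_out", "body": {"rows": [[0,0,0.003,0,0,0],[0,0,0.006,0,0,0],[0,0,0.008,0,0,0],[0,0,0.008,0,0,0]]}}

```text
clock: 6.32
tool_pos: [0.5032, 0.1346, 0.0625]
orientation: [180.0, -0.0, -82.1]
force: [-0.8, -0.5, -1.6]
opening: 0.0115
gripper_force: 30.0
```

{"method": "carry_out", "body": {"rows": [[0,0,0.001,0,0,0],[0,0,0.002,0,0,0],[0,0,0.003,0,0,0],[0,0,0.003,0,0,0]]}}

```text
clock: 6.82
tool_pos: [0.5034, 0.1347, 0.0622]
orientation: [-179.9, -0.0, -82.1]
force: [-11.1, -0.2, 27.8]
opening: 0.0119
gripper_force: 30.0
```

{"method": "carry_out", "body": {"rows": [[0,0,-0.0025,0,0,0],[0,0,-0.0025,0,0,0]]}}

```text
clock: 7.08
tool_pos: [0.5035, 0.1348, 0.0623]
orientation: [-180.0, 0.0, -82.1]
force: [-2.7, 0.5, 7.3]
opening: 0.0118
gripper_force: 30.0
```

{"method": "carry_out", "body": {"rows": [[0,0,0,0,0,0],[0,0,0,0,0,0],[0,0,0,0,0,0],[0,0,0,0,0,0],[0,0,0,0,0,0]], "grip": 0.2}}

```text
clock: 7.7
tool_pos: [0.5033, 0.1345, 0.062]
orientation: [180.0, -0.0, -82.2]
force: [-0.8, 0.2, -0.1]
opening: 0.0516
gripper_force: 0.0
```

{"method": "carry_out", "body": {"rows": [[0,0,-0.02,0,0,0],[0,0,-0.06,0,0,0],[0,0,-0.11,0,0,0],[-0.02,0,-0.16,0,0,0],[-0.029,0,-0.188,0,0,0],[-0.029,0,-0.188,0,0,0],[-0.029,0,-0.188,0,0,0],[-0.029,0,-0.188,0,0,0]]}}

```text
clock: 8.7
tool_pos: [0.4988, 0.1628, 0.2488]
orientation: [179.9, -0.1, -82.2]
force: [0.6, 0.6, -0.4]
opening: 0.0523
gripper_force: 0.0
```

Run:
```python
from h import *
np.set_printoptions(suppress=True,precision=4)
im,K,E=snap('wrist','w3.png');print(pose()[0]);np.savez('w3.npz',K=K,E=E,T=pose()[0])
c=cv2.imread('pics/w3.png');cv2.imwrite('pics/w3z.png',cv2.resize(c[0:225,130:430],(800,600),interpolation=cv2.INTER_CUBIC))
```

```text
[[ 0.1362 -0.9907 -0.0017  0.4989]
 [-0.9907 -0.1362 -0.0012  0.1628]
 [ 0.001   0.0018 -1.      0.2489]
 [ 0.      0.      0.      1.    ]]
```

View pics/w3z.png

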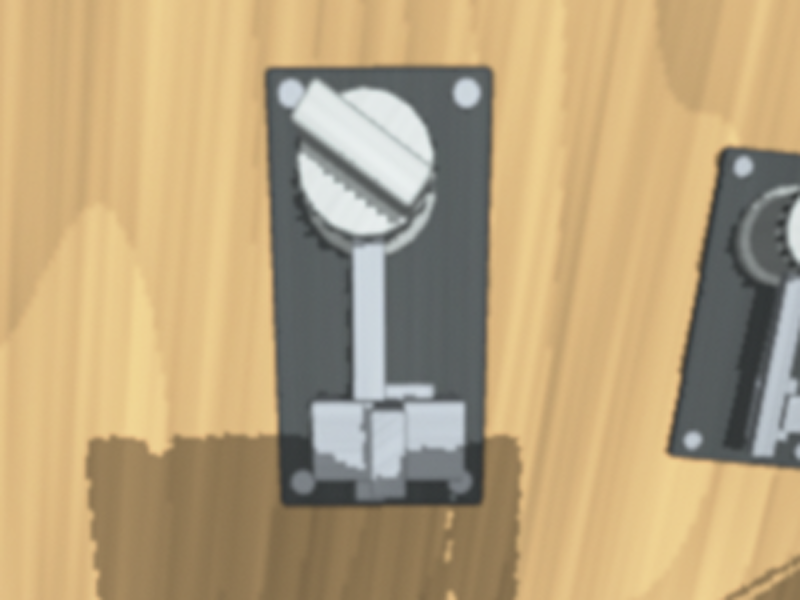

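The key straddles the arm and lug squarely (bridge at 312–465, 402–480), and the bar hasn't moved. Next I'll work out the move to the bar.

Run:
```python
from h import *
np.set_printoptions(suppress=True,precision=4)
d=np.load('w3.npz');K,E=d['K'],d['E'];f=lambda x,y:(130+x/2.667,y/2.667)
c=[onplane(K,E,f(*q),.11) for q in ((316,80),(292,117),(409,206),(433,169))]
m=np.mean(c,0);v=c[3]-c[0]+c[2]-c[1];print('bar',m,np.degrees(np.arctan2(v[1],v[0])))
k=np.mean([onplane(K,E,f(*q),.056) for q in ((312,402),(464,401),(465,478),(315,480))],0);print('key',k)
h=np.array([.5036,.1336]);x=np.array([np.cos(np.radians(98)),np.sin(np.radians(98))]);print('in hold',(k[:2]-h)@x,(k[:2]-h)@[-x[1],x[0]])
T,o=pose();print(o['joint_pos'])
G=np.eye(4);G[:3,:3]=R.from_euler('xyz',[180,0,-27.3],degrees=True).as_matrix();G[:3,3]=[m[0],m[1],.2]
D=np.linalg.inv(T)@G;print(D[:3,3],R.from_matrix(D[:3,:3]).as_rotvec())
```

```text
bar [0.5237 0.0414 0.11  ] 152.77072268770513
key [0.5034 0.1339 0.056 ]
in hold 0.00032127742923381675 0.0001746029714021016
[ 39.4991   5.5536 -16.0369  -0.0078 -68.5291 -31.6686]
[ 0.1235 -0.0082  0.049 ] [ 0.0022 -0.     -0.9577]
```

{"method": "carry_out", "body": {"rows": [[0.03,-0.002,0.01,0,0,-0.15],[0.06,-0.004,0.02,0,0,-0.32],[0.09,-0.006,0.03,0,0,-0.5],[0.1235,-0.008,0.04,0,0,-0.68],[0.1235,-0.008,0.049,0,0,-0.85],[0.1235,-0.008,0.049,0,0,-0.958],[0.1235,-0.008,0.049,0,0,-0.958],[0.1235,-0.008,0.049,0,0,-0.958]]}}

```text
clock: 9.75
tool_pos: [0.524, 0.042, 0.2008]
orientation: [180.0, 0.0, -27.4]
force: [0.5, 0.3, 0.5]
opening: 0.0526
gripper_force: 0.0
```

{"method": "carry_out", "body": {"rows": [[0,0,0.05,0,0,0],[0,0,0.09,0,0,0],[0,0,0.11,0,0,0],[0,0,0.118,0,0,0],[0,0,0.118,0,0,0],[0,0,0.118,0,0,0]]}}

```text
clock: 10.5
tool_pos: [0.5248, 0.0424, 0.0841]
orientation: [-179.9, -0.1, -27.3]
force: [-0.4, 0.5, -0.1]
opening: 0.0526
gripper_force: 0.0
```

{"method": "carry_out", "body": {"rows": [[0,0,0.003,0,0,0],[0,0,0.003,0,0,0],[0,0,0.003,0,0,0],[0,0,0.003,0,0,0],[0,0,0.003,0,0,0],[0,0,0.003,0,0,0],[0,0,0.003,0,0,0],[0,0,0.003,0,0,0]], "grip": -1}}

```text
clock: 11.5
tool_pos: [0.5235, 0.041, 0.0801]
orientation: [179.9, 0.0, -27.3]
force: [-1.3, -5.0, 3.2]
opening: 0.0137
gripper_force: 30.0
```

{"method": "carry_out", "body": {"rows": [[0,0,0,0,0,0.07],[0,0,0,0,0,0.14],[0,0,0,0,0,0.21],[0,0,0,0,0,0.28],[0,0,0,0,0,0.35],[0,0,0,0,0,0.42],[0,0,0,0,0,0.49],[0,0,0,0,0,0.55]]}}

```text
clock: 12.5
tool_pos: [0.5237, 0.0413, 0.0801]
orientation: [179.9, -0.0, -58.9]
force: [-1.1, -4.2, 2.3]
opening: 0.0143
gripper_force: 30.0
```

```bash
python3 -c "
from h import *
o=telemetry.get_obs();print(o['moment'],o['force'],o['orientation'])"
```

```text
[-1.49082309  0.33890858  0.18190769] [-1.10863695 -4.21969624  2.32282288] [ 1.79924976e+02 -2.86500776e-02 -5.88784756e+01]
```

{"method": "carry_out", "body": {"rows": [[0,0,0,0,0,0.07],[0,0,0,0,0,0.14],[0,0,0,0,0,0.21],[0,0,0,0,0,0.28],[0,0,0,0,0,0.35],[0,0,0,0,0,0.42],[0,0,0,0,0,0.5],[0,0,0,0,0,0.5]]}}

```text
clock: 13.5
tool_pos: [0.524, 0.0415, 0.0801]
orientation: [180.0, -0.0, -87.4]
force: [0.5, -5.2, 2.2]
opening: 0.0138
gripper_force: 30.0
```

{"method": "carry_out", "body": {"rows": [[0,0,0,0,0,0],[0,0,0,0,0,0],[0,0,0,0,0,0],[0,0,0,0,0,0],[0,0,0,0,0,0]], "grip": 0.2}}

```text
clock: 14.12
tool_pos: [0.5241, 0.0421, 0.08]
orientation: [-180.0, 0.0, -87.4]
force: [-0.8, 0.1, -0.2]
opening: 0.052
gripper_force: 0.0
```

{"method": "carry_out", "body": {"rows": [[0,0,-0.04,0,0,0],[0,0,-0.09,0,0,0],[-0.04,0,-0.15,0,0,0],[-0.09,0,-0.17,0,0,0],[-0.12,0,-0.17,0,0,0],[-0.12,0,-0.17,0,0,0],[-0.12,0,-0.17,0,0,0]]}}

```text
clock: 15.0
tool_pos: [0.5184, 0.1616, 0.2497]
orientation: [180.0, -0.0, -87.4]
force: [0.1, -0.6, -1.0]
opening: 0.0527
gripper_force: 0.0
```

Run:
```python
from h import *
im,K,E=snap('wrist','w4.png');np.savez('w4.npz',K=K,E=E,T=pose()[0])
c=cv2.imread('pics/w4.png');cv2.imwrite('pics/w4z.png',cv2.resize(c[0:225,130:430],(800,600),interpolation=cv2.INTER_CUBIC))
```

```text
(no output)
```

View pics/w4z.png

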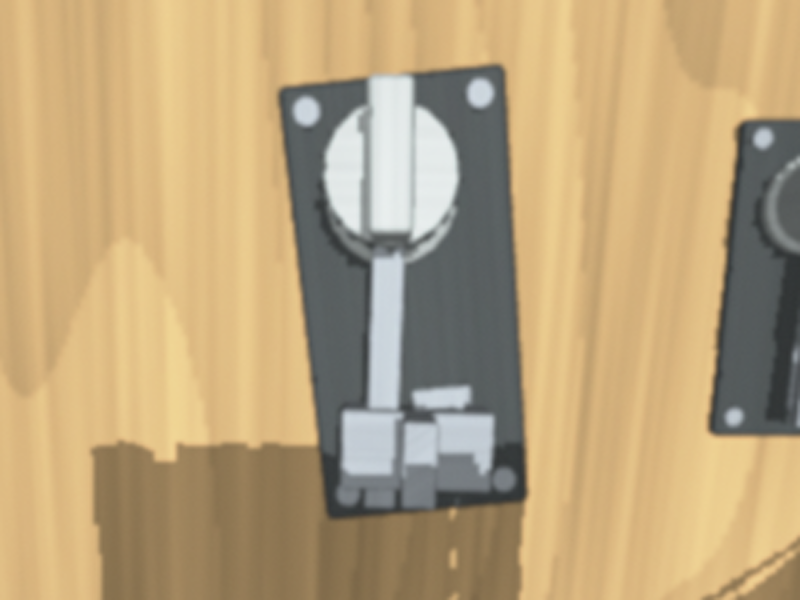

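The bar (390,75→235) is now in line with the arm (388,250→383,405). The key is still flat over the arm and lug, shifted only by the expected play. I'll check the numbers and hand in if they're within limits.

Run:
```python
from h import *
d=np.load('w4.npz');K,E=d['K'],d['E'];f=lambda x,y:(130+x/2.667,y/2.667)
ang=lambda a,b:np.degrees(np.arctan2(*(b-a)[1::-1]))
g=lambda x,y,z:onplane(K,E,f(x,y),z)
print('bar',ang(g(390,75,.11),g(390,235,.11)),'arm',ang(g(388,252,.046),g(383.5,405,.046)))
k=np.mean([g(*q,.056) for q in ((342,410),(493,414),(492,491),(341,488))],0)
h=np.array([.5036,.1336]);x=np.array([np.cos(np.radians(98)),np.sin(np.radians(98))]);X,Y=(k[:2]-h)@x,(k[:2]-h)@[-x[1],x[0]];print(X,Y,telemetry.get_obs()['clock'])
if abs(X)<.013 and abs(Y)<.012: print(workorder.close_job())
```

```text
bar 92.54452376713424 arm 90.7256699481915
0.0017590920290550308 -0.0064178264679981235 15.05
the job is handed in; nothing more can be done
None
```

The job is handed in at about 15 s. By my last camera measurement the key is still seated over the arm and lug, about 2 mm off in x and 6 mm in y. The cap's bar is about 2° from the arm's line, and the gripper is clear of everything; the verdict itself wasn't shown.

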